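# Set the pack-length gauge and lock its leg

### The job

Set the wrapping table's length gauge for the next pack size: first flip the hinged size leaf right over by its rod so that its other face lies up, then push the spring-loaded sliding leg out until its pointer stands on the dark bar of that face. While you hold the leg there, swing its cam lever fully shut against the post, not before; the cam alone does not hold the spring, so finish while still holding the leg in the gripper at the mark. Leave the basket, carton and bottle alone.

Things in the scene. Friction and masses are not known exactly. Their poses are not given: they have to be found in the camera images.
- gauge: Fixed grey metal length gauge. Origin on the table surface, z up; base plate 12 mm thick, x -150 to 90, y -150 to 100 mm. The leg slides along +y on the line x = -100 mm between channel walls 30 mm high. The leaf's hinge runs along y at x = 20 mm, height 36 mm. x, y in all entries are along this frame's axes.
- leg: Steel bar with a rubber foot at its +y end and an upright head. Origin at table height on the slide line, level with the flange's pushing face. Slides only along +y, from gauge y = -90 mm (start, at its stop) up to 190 mm farther; a spring drives it back to -y with 4 N (start) to 6.6 N (far out), friction 1 N: it runs back if let go. Below 50 mm height it is a 40 mm wide carriage.
- lever (a joint): Cam lever on the post's -x side: steel strip 62 to 92 mm above the table, 60 mm long, on an upright pin at x = -8.5, y = 8 mm from the leg's origin, pointing to -y. 0: shut along the post, outer face at x = -12 mm (post and lever then 24 mm thick in all). Grows as its end swings to -x; starts at 0.35 to 0.5 rad, limit 0.6, stays where left, friction 0.1 N m.
- lever_end (a point): On the lever's outer face near its free end, 77 mm above the table. With one finger behind the flange and the other outside the lever, closing the gripper across x shuts the lever against the post. A cam disc, radius 10 mm, 50 to 58 mm high, sits round the pin.
- flange (a point): On the -y face of the head's finger flange, 20 mm to +x of the slide line, 80 mm up. The grey post (x -4 to 12, y -45 to 16 mm from the leg's origin, 50 to 98 mm high) carries the flange on its +x side: a wall from x = 12 to 54, y = 0 to 6 mm, same heights. A finger fits there, behind (-y of) the flange, to push the leg to +y.
- pointer (a point): Tip of the leg's thin dark pointer, at the same y as the pushing face, 66 mm to +x of the slide line, 42 mm above the table, beside the edge of the flipped leaf.
- mark (a point): Leg-side end, on the centre line, of the dark index bar (30 x 8 x 2 mm, long across the leaf) on the face that lies down at the start. The pointer must come to this point's y in the gauge frame, which flipping does not change: between -10 and 75 mm, new each run. The like bar on the face that is up at the start does not count.
- leaf (a joint): White size leaf, 130 x 50 x 6 mm, hinged along y like a page. 0: lying on the +x side (start); grows as its free edge rises and swings over to -x; 3.14 rad: flipped, lying on the -x side with the other face up. Light hinge, 0.12 kg: it falls to whichever side it leans and stops there.
- rod (a point): Mid-length of the free part of the leaf's round turning rod: 10 mm diameter, along y, 55 mm from the hinge axis, 36 mm high when lying. It stands out past the leaf's end over bare table (y = 105 to 150 mm; this point at 127). Pinch it across x from above and carry it round the half circle; it turns between the fingers.
- basket: Open blue plastic basket 200 x 150 x 70 mm; origin at the centre of its underside. Bystander.
- carton: Closed cardboard carton 100 x 160 x 80 mm; origin at the centre of its underside. Bystander.
- bottle: White closed bottle, 60 mm diameter, 160 mm tall; origin at the centre of its underside. Bystander.

How it is judged:
By the outcome, as a careful person would: the job done as asked, in the order asked, and still so for the second after the job is handed in, while the arm keeps its last pose, push and grip.
It also fails if it takes over 51 s, if anything falls off the work surface, if the arm or the gripper's body presses on something with over 40 N, if the wrist force passes 120 N, or if a joint passes its speed limit or range.

### The arm

A 7-joint arm with a two-finger parallel gripper is mounted at the origin on the work surface. World frame = base frame: x ahead of the robot, y to its left, z up, the work surface at z = 0. Lengths are in m, angles in rad, forces in N, time in s.
With the tool pointing down it reaches from about 0.425 to 0.925 m from the base axis. Payload 6.8 kg.
Tool frame: the origin (TCP) lies at the very end of the fingers, on their centre line; the grasp point (between the pads) lies 19 mm behind it; y points along the fingers, z is the direction in which the jaws open and shut, and the axes are right-handed (so a half turn about y gives the same grasp; the last joint's range is limited). The gripper opens to 85 mm and grips with 20 to 120 N. Pads are 22 mm wide; open, the fingers measure 114 mm over their backs; the gripper's body (76 mm by 85 mm) begins 54 mm behind the grasp point. The pads swing forward as they close: fully open they stand 13 mm farther back than shut.
Start: joints at [1.229, 0.477, 0.022, 1.555, -0.011, 1.109, -0.083], TCP at [0.156, -0.657, 0.231] pointing down, gripper open.
Joint ranges: [-2.96, 2.96], [-0.34, 2.1], [-1.41, 1.46], [0.24, 2.44], [-1.37, 4.51], [0.17, 1.92], [-2.96, 2.96]. Speed limits (rad/s): [2.39, 2.39, 3.14, 3.14, 3.14, 3.14, 3.14].

### API

Orientations are given as a rotation vector (axis times angle).
In Python, from bench import r gives the robot as it stands.
- The arm moves only by the tool drive_tool, never from a script. Its argument "series" is a list of rows, each a list of 7 numbers: the shift along the tool's x, y, z in mm, then the turn, a rotation vector about the tool's x, y, z in degrees, then the finger opening in mm, from 0 to 85.4. In form: [[tx, ty, tz, wx, wy, wz, grip], ...]. A call has 1 to 5 rows; each row is the pose to reach, as a shift and turn from the pose measured when the call began, along the tool's axes at that moment; what a row does not reach only later rows make up. A row lasts 1/10 s, in which the tool goes at most 50 mm and 8.59 degrees, less where a joint would pass 70% of its speed; a pose out of reach is approached as far as the arm can. A call with a gripper value outside its range is refused whole. The fingers move at their own pace and stop on an object; "squeeze" is the grip in N (left out, the last holds). Time passes only in rows, so rows that repeat a pose let the fingers close. It gives the time, the measured TCP pose, the force and the opening at its end, in the units of the state.
- r.get_obs(): the state, without advancing time (a new reading comes with each control period).
- r.grab_frame(name): name is "side" or "top" or "wrist"; returns a dict with "frame" (420x560x3 uint8, blue, green, red), "intrinsics" (3x3 intrinsics, pixels), "rvec" (rotation vector, rad) and "tvec" (3), from world to camera coordinates, as OpenCV has them. Camera axes: x right, y down, z forward; pixel columns grow to the right and rows downward; lengths in m; the calibration is good to about 2 mm. A picture is of the moment at which its call begins. There is no depth.
- r.hand_in(): hands the job in, once; it reports no verdict.
The state is a dict: "clock": time; "joints": joint angles; "qvel": joint speeds; "tau": joint torques, N m; "tcp_pos": TCP position; "orientation": TCP orientation; "contact_force": force on the tool from outside, world axes, zero at the start; "moment": the same for the moment, N m; "grip_width": finger opening in m.
Only numpy, scipy, OpenCV 4.12 (cv2) and the standard library are available. Lean on these libraries where they do the work, as an engineer would, in place of code of your own. Each camera call takes 0.05 s, during which the arm holds its last target.

## Working session

There is one attempt and no reset: what is moved stays moved. The work goes in short steps, Python scripts to look and compute and a tool call to move; the robot and the scene stay as the last step left them, time stands still between calls to the robot, and variables do not carry over. Pictures are saved under pics/ and viewed, and the job is handed in when it is done.

Besides the shell and the picture viewer there is one more tool, called after "Emit:" by a JSON object that holds its "method" and its "body". drive_tool: Moves the arm, as the interface text tells. Its arguments: {"type":"object","properties":{"series":{"type":"array","items":{"type":"array","items":{"type":"number"}}},"squeeze":{"type":"number"}},"required":["series"]}

```bash
mkdir -p pics; ls; cat > h.py <<'E'
import numpy as np, cv2
from bench import r
from scipy.spatial.transform import Rotation as R
def snap(name,fn,crop=None,scale=1):
    d=r.grab_frame(name); np.savez('pics/'+fn+'.npz',f=d['frame'],K=d['intrinsics'],rv=d['rvec'],tv=d['tvec'])
    f=d['frame']
    cv2.imwrite('pics/'+fn+'.png',f); return d
def load(fn):
    d=np.load('pics/'+fn+'.npz'); return d
def crop(fn,x0,y0,x1,y1,s):
    f=load(fn)['f'][y0:y1,x0:x1]; cv2.imwrite(f'pics/{fn}_c{x0}_{y0}.png',cv2.resize(f,None,fx=s,fy=s,interpolation=cv2.INTER_CUBIC))
def ray(fn,u,v,z):
    d=load(fn); Rm=cv2.Rodrigues(d['rv'])[0]; t=d['tv'].reshape(3)
    c=-Rm.T@t; k=Rm.T@np.linalg.inv(d['K'])@np.array([u,v,1.])
    return c+k*(z-c[2])/k[2]
def proj(fn,P):
    d=load(fn); return cv2.projectPoints(np.array(P,float).reshape(-1,1,3),d['rv'],d['tv'],d['K'],None)[0].reshape(-1,2)
E
python3 - <<'E'
from h import *
print(r.get_obs())
snap('top','t0');snap('side','s0');snap('wrist','w0')
E
```

```text
pics
{'clock': 0.0, 'joints': array([ 1.22888737,  0.4778156 ,  0.0223306 ,  1.5564752 , -0.01147451,
        1.10931461, -0.08310418]), 'qvel': array([ 0.00024051,  0.00102459, -0.00015407, -0.00026804, -0.00249612,
        0.00030946, -0.00067312]), 'tau': array([-1.29135742e-04, -5.96462452e+01,  1.60780605e+00, -2.81200433e+01,
        1.23868149e-02,  9.48310015e-03,  2.20967837e-05]), 'tcp_pos': array([ 0.15622751, -0.65604386,  0.23030514]), 'orientation': array([-0.24677937,  2.09954482, -2.09564525]), 'contact_force': array([-0.21575579,  0.84268212, -0.21272483]), 'moment': array([0.00827778, 0.05095718, 0.04418905]), 'grip_width': 0.08510029344720225}
```

View pics/t0.png

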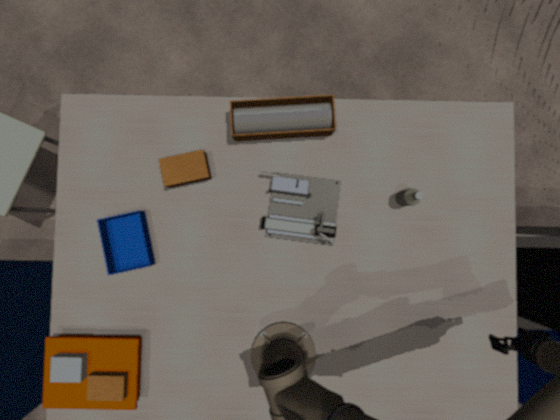

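View pics/s0.png

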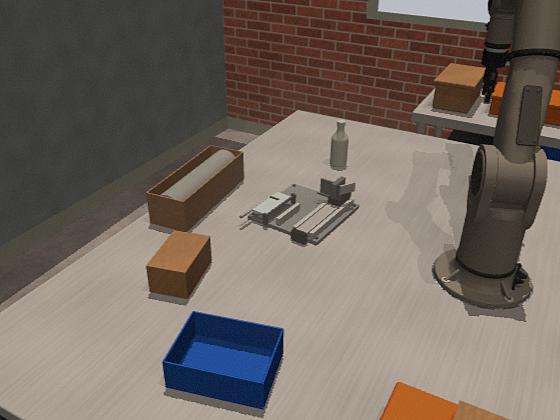

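View pics/w0.png

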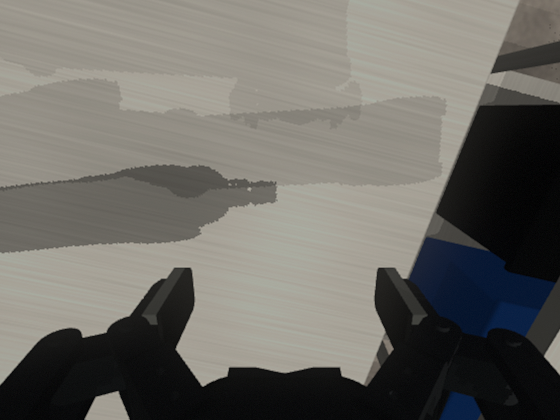

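The top view shows the gauge at about (300,208), with the leaf at (290,186), the leg at (300,228) and the robot base at (283,350). I'll enlarge it.

```bash
python3 - <<'E'
from h import *
crop('t0',245,160,355,255,7); crop('s0',230,165,370,255,5)
for p in [(283,350),(268,240),(334,243),(340,177),(272,172)]: print(ray('t0',*p,0.012))
E
```

```text
[0.01758379 0.00065225 0.012     ]
[0.41078373 0.06261136 0.012     ]
[ 0.40465794 -0.17832176  0.012     ]
[ 0.64689907 -0.19753155  0.012     ]
[0.66036952 0.05294751 0.012     ]
```

View pics/t0_c245_160.png

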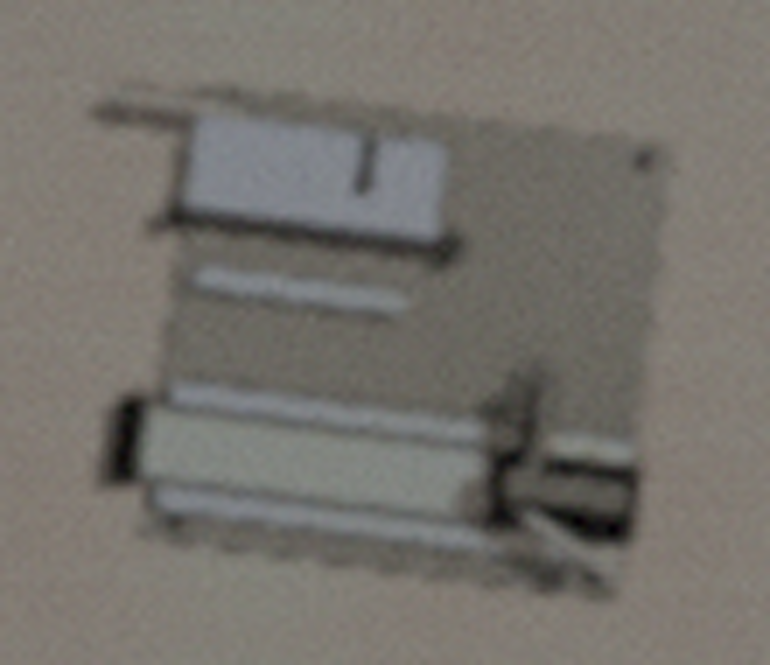

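View pics/s0_c230_165.png

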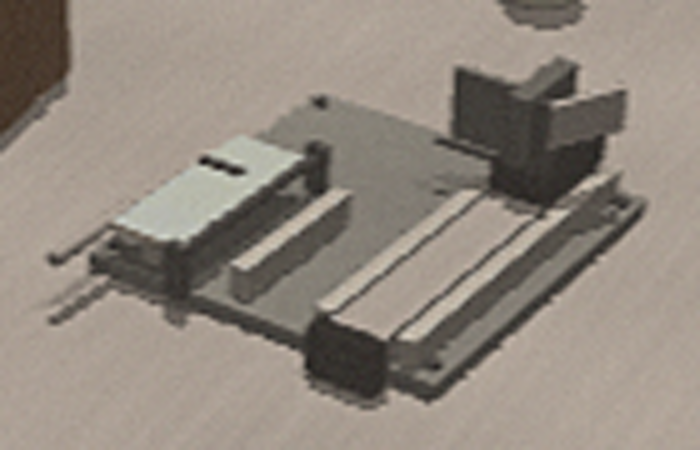

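```bash
cat > fit.py <<'E'
from h import *
from scipy.optimize import least_squares
top=[((90,-150,12),(667,143)),((-150,-150,12),(615,600)),((75,150,36),(97,110))]
side=[((-150,100,12),(432,388)),((-150,-150,12),(645,203)),((90,-150,12),(318,97)),((75,150,36),(52,260)),((90,100,12),(92,258))]
def W(p,P):
    c,s=np.cos(p[2]),np.sin(p[2]); P=np.array(P,float)/1000
    return np.stack([p[0]+c*P[:,0]-s*P[:,1],p[1]+s*P[:,0]+c*P[:,1],P[:,2]],1)
def res(p):
    a=proj('t0',W(p,[q for q,_ in top]))-(np.array([u for _,u in top])/7+[245,160])
    b=proj('s0',W(p,[q for q,_ in side]))-(np.array([u for _,u in side])/5+[230,165])
    return np.concatenate([a,b]).ravel()
if __name__=='__main__':
    s=least_squares(res,[0.56,-0.06,0.03]); print(s.x); print(res(s.x).reshape(-1,2).round(2))
E
python3 fit.py; python3 -c "
from h import *
for u in [(-1,1,0)]: pass
o=r.get_obs(); print(R.from_rotvec(o['orientation']).as_matrix().round(3))"
```

```text
[ 0.55724434 -0.03767366 -0.10349048]
[[-0.7   0.8 ]
 [-0.8   0.58]
 [-0.96 -1.25]
 [ 1.32 -0.57]
 [ 0.64 -1.25]
 [-0.13 -1.51]
 [ 0.18  0.3 ]
 [-1.24 -1.15]]
[[-0.973 -0.     0.232]
 [-0.232  0.001 -0.973]
 [ 0.    -1.    -0.001]]
```

```bash
cat >> h.py <<'E'
G=[0.5572,-0.0377,-0.1035]
try:
    import json; G=json.load(open('G.json'))
except Exception: pass
def g2w(P,p=None):
    p=p or G; c,s=np.cos(p[2]),np.sin(p[2]); P=np.atleast_2d(np.array(P,float))/1000
    return np.stack([p[0]+c*P[:,0]-s*P[:,1],p[1]+s*P[:,0]+c*P[:,1],P[:,2]],1)
def w2g(P,p=None):
    p=p or G; c,s=np.cos(p[2]),np.sin(p[2]); P=np.atleast_2d(np.array(P,float))-[p[0],p[1],0]
    return np.stack([c*P[:,0]+s*P[:,1],-s*P[:,0]+c*P[:,1],P[:,2]],1)*1000
def togo(Pg,flip=False,yaw=0.,world=False):
    """shift (mm, tool axes), turn (deg) to have TCP at gauge point, pointing down, tool z along +gauge x (or - if flip) turned by yaw"""
    o=r.get_obs(); Rc=R.from_rotvec(o['orientation']).as_matrix()
    a=G[2]+(np.pi if flip else 0)+yaw; z=np.array([np.cos(a),np.sin(a),0]); y=np.array([0,0,-1.]); x=np.cross(y,z)
    Rt=np.stack([x,y,z],1)
    t=Rc.T@(g2w(Pg)[0]-o['tcp_pos'])*1000; w=np.degrees(R.from_matrix(Rc.T@Rt).as_rotvec())
    print('at gauge',w2g(o['tcp_pos'])[0].round(1),'shift',t.round(1),'turn',w.round(2),'F',o['contact_force'].round(1),'w',round(o['grip_width']*1000,1),'t',o['clock'].round(2),'Fg',(w2g(o['contact_force']/1000+[G[0],G[1],0])[0]).round(1))
E
python3 -c "
from h import *
from fit import *
togo((75,127,200))"
```

```text
Traceback (most recent call last):
  File "h.py", line 34, in togo
    print('at gauge',w2g(o['tcp_pos'])[0].round(1),'shift',t.round(1),'turn',w.round(2),'F',o['contact_force'].round(1),'w',round(o['grip_width']*1000,1),'t',o['clock'].round(2),'Fg',(w2g(o['contact_force']/1000+[G[0],G[1],0])[0]).round(1))
                                                                                                                                                              ^^^^^^^^^^^^^^^^
AttributeError: 'float' object has no attribute 'round'
```

```bash
sed -i "s/o\['clock'\].round(2)/round(float(o['clock']),2)/" h.py
python3 -c "
from h import *
togo((75,127,230))"
```

```text
at gauge [-334.9 -656.6  230.6] shift [-646.1    1.3 -603.8] turn [ 7.000e-02 -7.067e+01 -4.000e-02] F [ 0.9  0.7 -0.2] w 85.5 t 0.15 Fg [ 0.8  0.8 -0.2]
```

Emit:
{"method": "drive_tool", "body": {"series": [[-646,0,-604,0,-70.7,0,60],[-646,0,-604,0,-70.7,0,60],[-646,0,-604,0,-70.7,0,60],[-646,0,-604,0,-70.7,0,60],[-646,0,-604,0,-70.7,0,60]]}}

```text
clock: 0.65
tcp_pos: [0.2951, -0.4463, 0.2312]
orientation: [-0.876, 1.624, -1.622]
contact_force: [1.1, -0.9, 0.1]
grip_width: 0.0599
```

```bash
python3 -c "
from h import *
togo((75,127,230))"
```

```text
at gauge [-218.5 -433.5  231.2] shift [-632.7    1.6    3.1] turn [  0.03 -27.36  -0.04] F [ 1.1 -0.9  0.1] w 59.9 t 0.65 Fg [ 1.2 -0.8  0.1]
```

Emit:
{"method": "drive_tool", "body": {"series": [[-633,0,3,0,-27.4,0,50],[-633,0,3,0,-27.4,0,50],[-633,0,3,0,-27.4,0,50],[-633,0,3,0,-27.4,0,50],[-633,0,3,0,-27.4,0,50]]}}

```text
clock: 1.15
tcp_pos: [0.433, -0.238, 0.2315]
orientation: [-1.159, 1.284, -1.283]
contact_force: [1.9, -0.5, 0.1]
grip_width: 0.0506
```

```bash
python3 -c "
from h import *
togo((75,127,230))
snap('wrist','w1')"
```

```text
at gauge [-102.9 -212.1  231.5] shift [-338.8    1.6  178.4] turn [ 0.01  0.08 -0.03] F [ 1.9 -0.5  0.1] w 50.6 t 1.15 Fg [ 2.  -0.3  0.1]
```

View pics/w1.png

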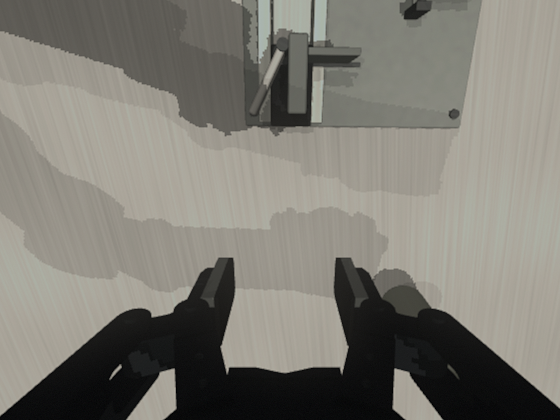

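The wrist view shows the leg head with its open lever at (275,75) and a base corner at (460,127). I'll stop over the near side to get a full view.

```bash
python3 -c "
from h import *
togo((-20,-110,280))"
```

```text
at gauge [ -98.5 -203.   232.1] shift [-92.3 -47.2  79.7] turn [-0.19  0.65 -0.27] F [ 4.1  6.6 -0.1] w 50.0 t 1.2 Fg [ 3.4  7.  -0.1]
```

Emit:
{"method": "drive_tool", "body": {"series": [[-92,-47,80,0,0.6,0,40],[-92,-47,80,0,0.6,0,40],[-92,-47,80,0,0.6,0,40],[-92,-47,80,0,0.6,0,40]]}}

```text
clock: 1.6
tcp_pos: [0.5305, -0.1398, 0.282]
orientation: [-1.151, 1.275, -1.277]
contact_force: [0.0, 0.3, -0.2]
grip_width: 0.0402
```

```bash
python3 -c "
from h import *
togo((75,127,120))
snap('wrist','w2')"
```

```text
at gauge [ -16.  -104.3  282. ] shift [-229.2  164.5   91.7] turn [-0.49  0.53 -0.43] F [ 0.   0.3 -0.2] w 40.2 t 1.6 Fg [-0.   0.3 -0.2]
```

View pics/w2.png

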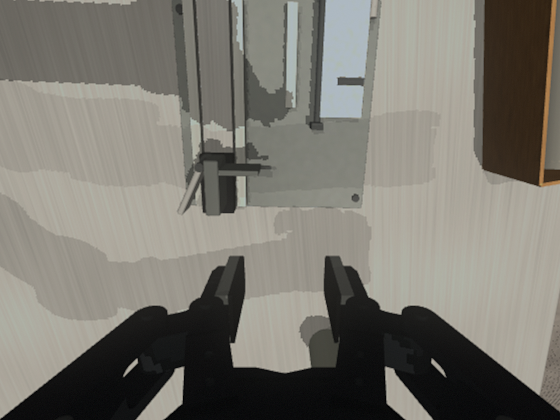

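Emit:
{"method": "drive_tool", "body": {"series": [[-100,0,40,-0.5,0.5,-0.4,40],[-100,0,40,-0.5,0.5,-0.4,40],[-100,0,40,-0.5,0.5,-0.4,40],[-100,0,40,-0.5,0.5,-0.4,40]]}}

```text
clock: 2.05
tcp_pos: [0.5773, -0.0459, 0.2806]
orientation: [-1.163, 1.288, -1.283]
contact_force: [-0.8, -0.6, 0.4]
grip_width: 0.0401
```

```bash
python3 -c "
from h import *
snap('wrist','w3')
togo((75,127,120))"
```

```text
at gauge [ 20.6  -8.4 280.5] shift [-135.9  159.9   54.9] turn [ 0.29 -0.14  0.12] F [0.4 0.3 0.2] w 40.2 t 2.1 Fg [0.4 0.4 0.2]
```

View pics/w3.png

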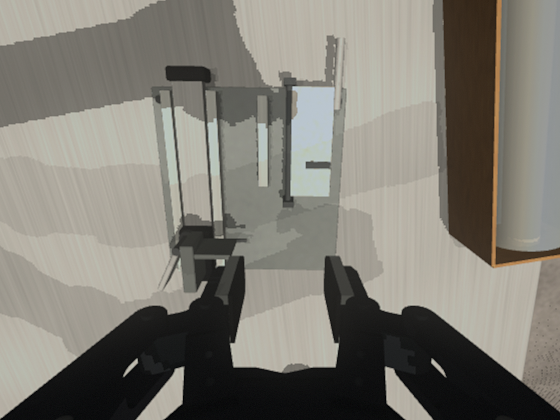

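The whole gauge is visible: rod tip about (341,40), base corners about (153,88) and (335,270). I'll enlarge it for a refined fit.

```bash
python3 -c "
from h import *
crop('w3',140,25,260,115,6);crop('w3',250,25,370,115,6);crop('w3',150,195,370,300,3.5);crop('w2',170,140,380,220,3.7)"
```

```text
(no output)
```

View pics/w3_c140_25.png

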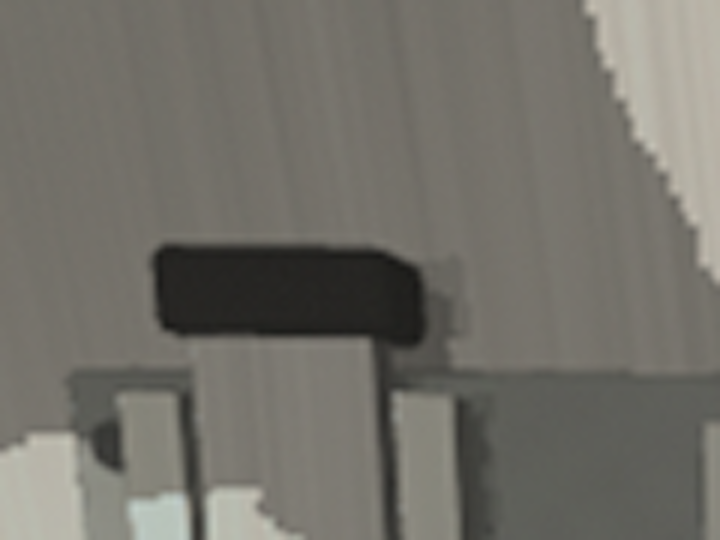

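View pics/w3_c250_25.png

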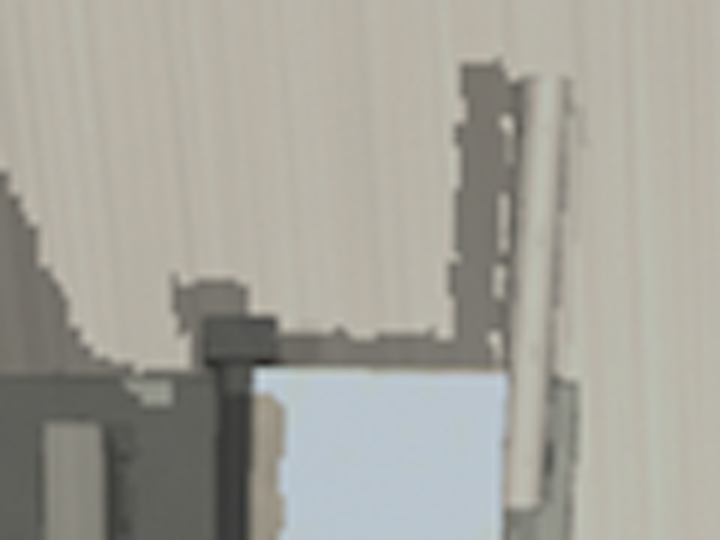

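View pics/w3_c150_195.png

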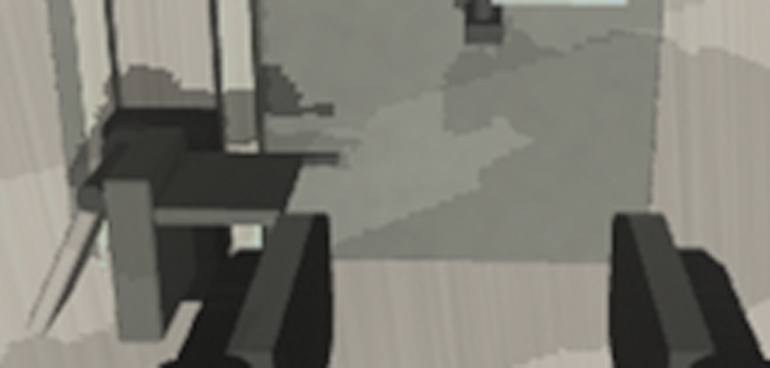

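View pics/w2_c170_140.png

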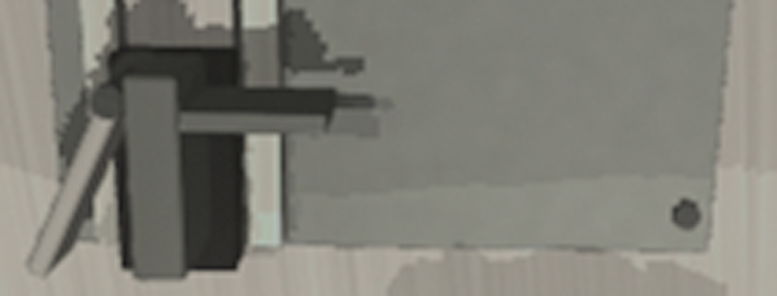

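```bash
cat > fit2.py <<'E'
from h import *
from scipy.optimize import least_squares
D=[('w3',(140,25),6,(-150,100,12),(70,372)),('w3',(250,25),6,(90,100,12),(576,377)),('w3',(250,25),6,(75,150,38),(545,78)),
('w3',(150,195),3.5,(90,-150,12),(648,262)),('w2',(170,140),3.7,(90,-150,12),(708,250)),('w3',(150,195),3.5,(-34,-90,42),(338,158)),('w2',(170,140),3.7,(-34,-90,42),(378,101))]
def res(p):
    return np.concatenate([proj(n,g2w(P,list(p)))[0]-((np.array(u)+.5)/s-.5+np.array(o)) for n,o,s,P,u in D])
s=least_squares(res,G);print(s.x);print(res(s.x).reshape(-1,2).round(2))
json.dump(list(s.x),open('G.json','w'))
E
python3 fit2.py;python3 -c "
from h import *
togo((75,127,110))"
```

```text
[ 0.56191329 -0.04113966 -0.11109903]
[[-0.87 -0.37]
 [ 0.74  0.26]
 [-0.28 -0.19]
 [-0.1   0.2 ]
 [ 0.51  0.44]
 [ 0.55 -0.16]
 [-0.43  0.13]]
at gauge [ 15.6  -5.4 280.5] shift [-132.4  169.9   61. ] turn [0.29 0.29 0.12] F [0.4 0.3 0.2] w 40.2 t 2.1 Fg [0.4 0.4 0.2]
```

Emit:
{"method": "drive_tool", "body": {"series": [[-132,130,61,0.3,0.3,0.1,40],[-132,170,61,0.3,0.3,0.1,40],[-132,170,61,0.3,0.3,0.1,40],[-132,170,61,0.3,0.3,0.1,40],[-132,170,61,0.3,0.3,0.1,40]]}}

```text
clock: 2.6
tcp_pos: [0.6488, 0.0748, 0.1055]
orientation: [-1.16, 1.294, -1.291]
contact_force: [0.8, 0.0, 0.6]
grip_width: 0.0401
```

```bash
python3 -c "
from h import *
snap('wrist','w4'); snap('side','s4'); crop('s4',200,120,400,270,4)
togo((75,127,17))"
```

```text
at gauge [ 73.  125.  105.9] shift [-2.2 88.9  2.6] turn [0.36 0.01 0.14] F [-1.  -1.   0.5] w 40.0 t 2.7 Fg [-0.9 -1.1  0.5]
```

View pics/w4.png

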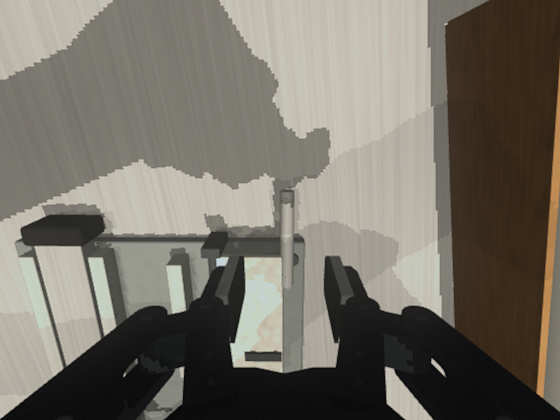

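View pics/s4_c200_120.png

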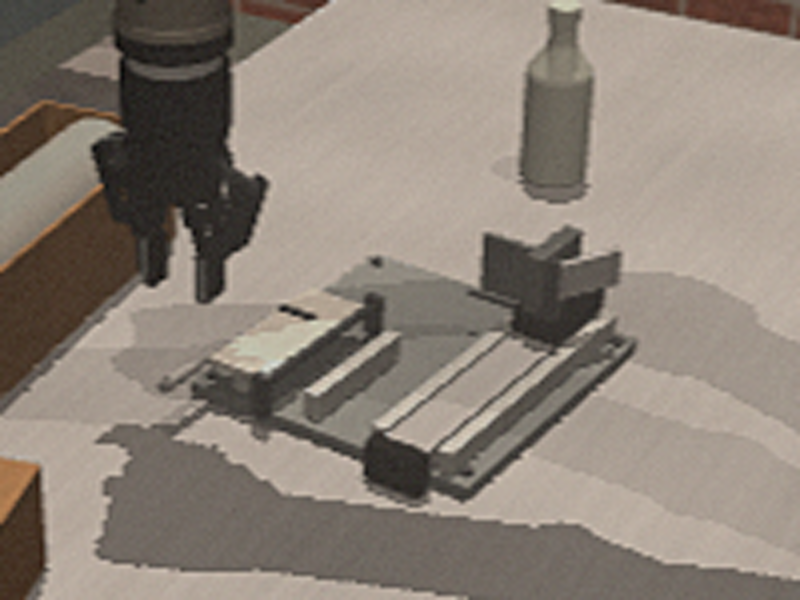

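The rod at (287,240) lies between the fingers. I'll descend.

Emit:
{"method": "drive_tool", "body": {"series": [[-2,45,2.6,0.4,0,0.1,40],[-2,80,2.6,0.4,0,0.1,40],[-2,89,2.6,0.4,0,0.1,40],[-2,89,2.6,0.4,0,0.1,40]]}}

```text
clock: 3.1
tcp_pos: [0.65, 0.0736, 0.0168]
orientation: [-1.156, 1.292, -1.294]
contact_force: [-0.2, -0.3, -0.3]
grip_width: 0.0401
```

```bash
python3 -c "
from h import *
snap('wrist','w5'); snap('side','s5'); crop('s5',200,120,400,270,4)
togo((75,127,17))"
```

```text
at gauge [ 76.6 125.9  19.3] shift [-1.1  2.3 -1.7] turn [-0.21 -0.09  0.02] F [0.2 0.5 0.5] w 40.0 t 3.2 Fg [0.2 0.5 0.5]
```

View pics/w5.png

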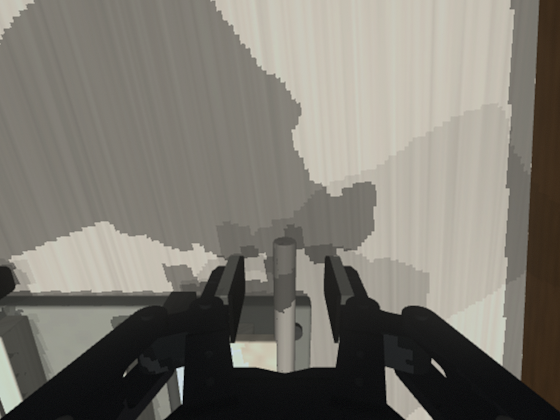

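View pics/s5_c200_120.png

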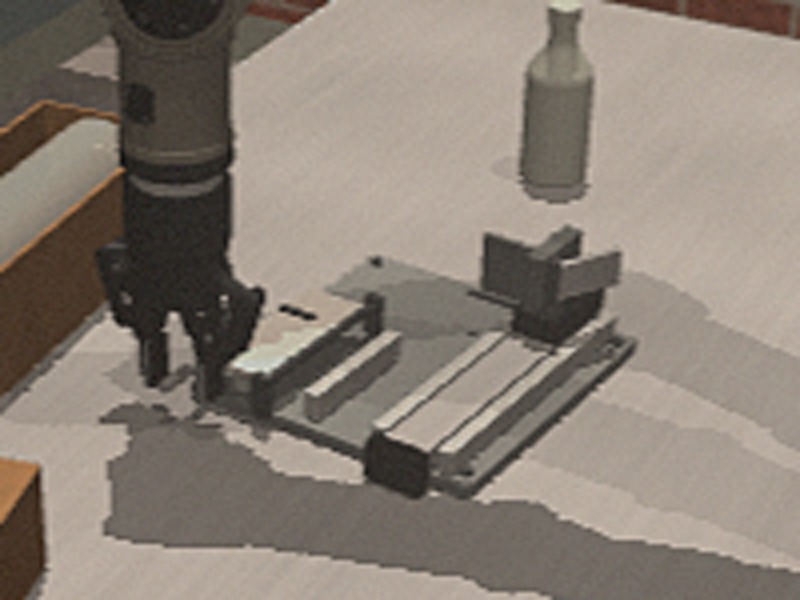

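Emit:
{"method": "drive_tool", "body": {"series": [[0,0,0,0,0,0,5],[0,0,0,0,0,0,5],[0,0,0,0,0,0,5],[0,0,0,0,0,0,5],[0,0,0,0,0,0,5]], "squeeze": 20}}

```text
clock: 3.7
tcp_pos: [0.6506, 0.0755, 0.0212]
orientation: [-1.154, 1.289, -1.294]
contact_force: [-8.4, -1.0, 12.5]
grip_width: 0.0086
```

```bash
python3 -c "
from h import *
togo((75,127,17))"
```

```text
at gauge [ 75.3 125.8  21.2] shift [-1.2  4.2 -0.3] turn [-0.1  -0.07  0.11] F [-8.4 -1.  12.5] w 8.6 t 3.7 Fg [-8.3 -1.9 12.5]
```

Emit:
{"method": "drive_tool", "body": {"series": [[0,-14,-2,0,0,0,5],[0,-27.5,-7.4,0,0,0,5],[0,-39,-16,0,0,0,5],[0,-47.6,-27.5,0,0,0,5],[0,-53,-41,0,0,0,5]]}}

```text
clock: 4.2
tcp_pos: [0.6139, 0.08, 0.0782]
orientation: [-1.145, 1.283, -1.298]
contact_force: [6.0, -2.6, 6.2]
grip_width: 0.0087
```

```bash
python3 -c "
from h import *
togo((20,127,76))
snap('side','s6'); crop('s6',200,120,400,270,4)"
```

```text
at gauge [ 38.2 126.1  78.2] shift [ -0.8   2.  -18.3] turn [-0.68 -0.14  0.  ] F [ 6.  -2.6  6.2] w 8.7 t 4.2 Fg [ 6.3 -1.9  6.2]
```

View pics/s6_c200_120.png

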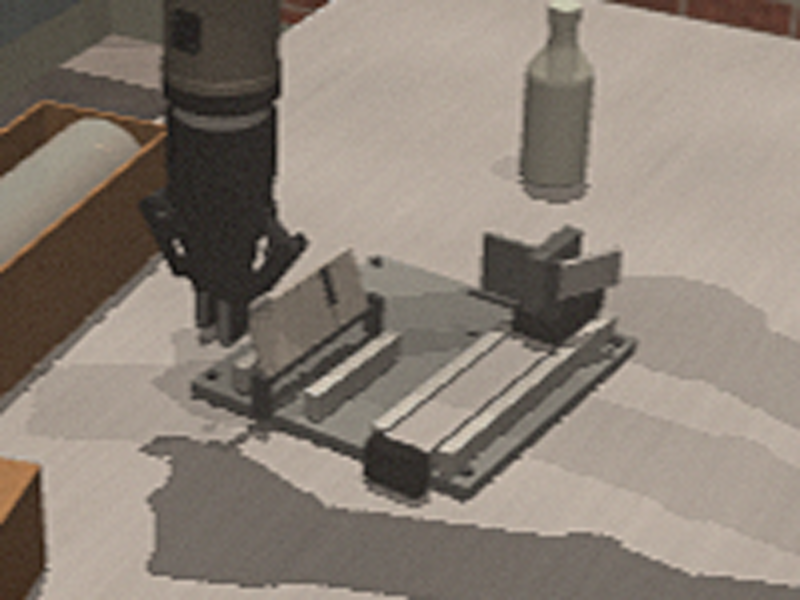

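Emit:
{"method": "drive_tool", "body": {"series": [[0,2.2,-18,0,0,0,5],[0,4,-32.4,0,0,0,5],[0,9.6,-45.7,0,0,0,5],[0,18.3,-57,0,0,0,5],[0,29.7,-65.8,0,0,0,5]]}}

```text
clock: 4.75
tcp_pos: [0.5468, 0.0878, 0.0495]
orientation: [-1.145, 1.281, -1.299]
contact_force: [6.6, -2.2, -0.5]
grip_width: 0.0092
```

```bash
python3 -c "
from h import *
togo((-35,127,21))"
```

```text
at gauge [-29.3 126.5  49.5] shift [-0.6 28.4 -6.1] turn [-0.76 -0.08  0.02] F [ 6.6 -2.2 -0.5] w 9.2 t 4.75 Fg [ 6.9 -1.4 -0.5]
```

Emit:
{"method": "drive_tool", "body": {"series": [[0,14,-4.3,0,0,0,5],[0,24,-5.5,0,0,0,5],[0,28,-5.8,0,0,0,5],[0,29,-5.8,0,0,0,5]]}}

```text
clock: 5.15
tcp_pos: [0.5416, 0.0887, 0.0222]
orientation: [-1.146, 1.28, -1.3]
contact_force: [-7.2, -3.6, 31.0]
grip_width: 0.0094
```

```bash
python3 -c "
from h import *
snap('wrist','w7');snap('side','s7'); crop('s7',200,120,400,270,4)
togo((-35,127,60))"
```

```text
at gauge [-34.7 126.8  22.4] shift [ -0.2 -37.6   0.2] turn [-0.79 -0.08  0.09] F [-5.8 -3.  25.1] w 8.7 t 5.25 Fg [-5.4 -3.6 25.1]
```

View pics/s7_c200_120.png

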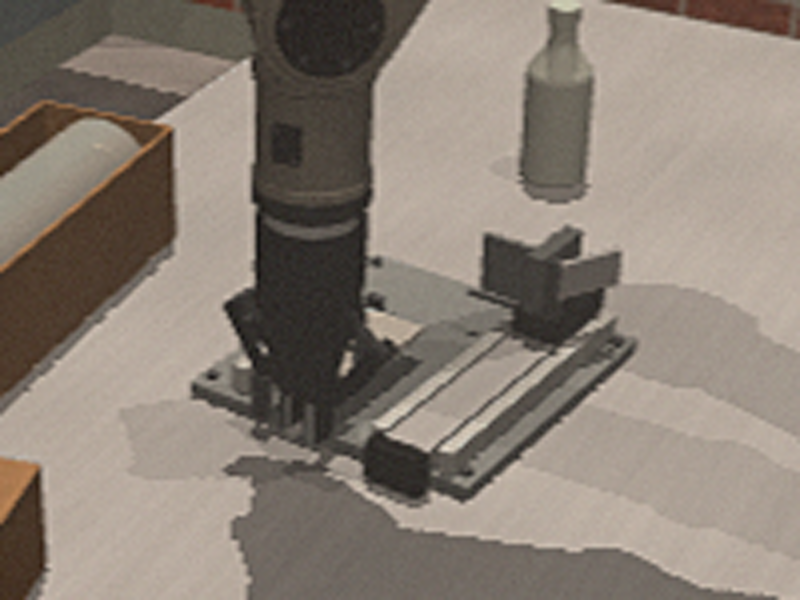

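The leaf is flipped. I'll release modestly and rise.

Emit:
{"method": "drive_tool", "body": {"series": [[0,-1,0,0,0,0,25],[0,-1,0,0,0,0,25],[0,-10,0,0,0,0,25],[0,-50,0,0,0,0,25],[0,-100,0,0,0,0,30]]}}

```text
clock: 5.75
tcp_pos: [0.538, 0.0886, 0.1217]
orientation: [-1.151, 1.284, -1.297]
contact_force: [1.5, -0.3, -0.2]
grip_width: 0.0299
```

```bash
python3 -c "
from h import *
togo((-50,-60,260))"
```

```text
at gauge [-38.2 126.3 121.7] shift [ 186.7 -137.9  -10.5] turn [-0.45 -0.06  0.15] F [ 1.5 -0.3 -0.2] w 29.9 t 5.75 Fg [ 1.5 -0.2 -0.2]
```

Emit:
{"method": "drive_tool", "body": {"series": [[30,-40,-3,0,0,0,50],[187,-138,-10.5,-0.5,0,0.1,60],[187,-138,-10.5,-0.5,0,0.1,60],[187,-138,-10.5,-0.5,0,0.1,60],[187,-138,-10.5,-0.5,0,0.1,60]]}}

```text
clock: 6.25
tcp_pos: [0.5048, -0.0985, 0.2619]
orientation: [-1.154, 1.292, -1.294]
contact_force: [0.6, -0.2, -0.2]
grip_width: 0.0598
```

```bash
python3 -c "
from h import *
togo((-50,-60,260)); snap('wrist','w8');crop('w8',150,0,400,180,3.2);togo((-50,-60,260)); "
```

```text
at gauge [-50.4 -63.4 261.9] shift [-3.4  1.9  0.4] turn [-0.   -0.21  0.09] F [ 0.6 -0.2 -0.2] w 59.8 t 6.25 Fg [ 0.6 -0.1 -0.2]
at gauge [-49.2 -68.5 264.2] shift [-8.5  4.2 -0.9] turn [-0.18 -0.54  0.26] F [ 0.  -4.6  2.5] w 60.2 t 6.3 Fg [ 0.5 -4.6  2.5]
```

View pics/w8.png

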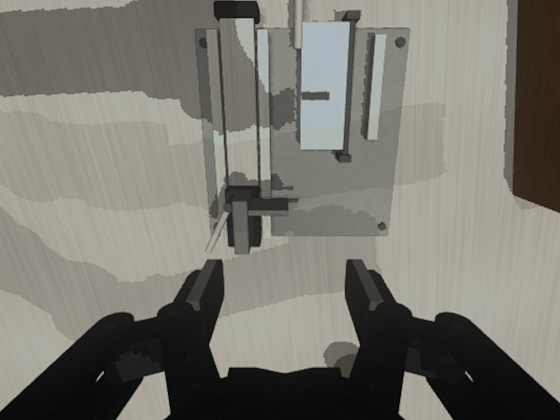

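View pics/w8_c150_0.png

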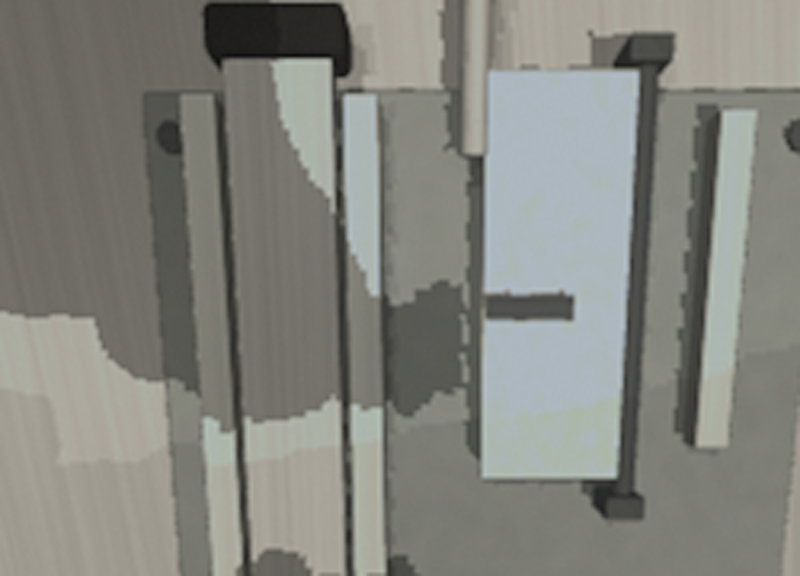

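```bash
python3 -c "
from h import *
crop('w8',190,170,420,260,3.4)"
```

```text
(no output)
```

View pics/w8_c190_170.png

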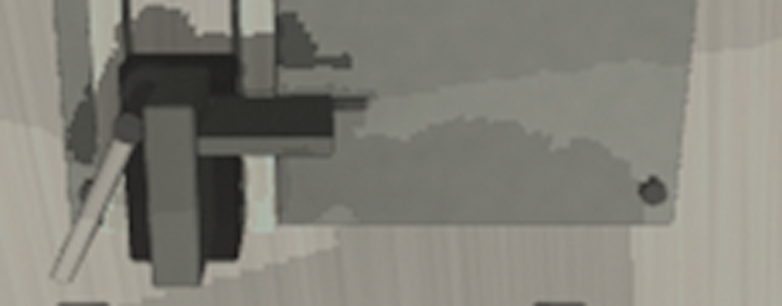

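```bash
cat >> fit2.py <<'E'
D+=[('w8',(190,170),3.4,(90,-150,12),(673,223)),('w8',(150,0),3.2,(-150,100,12),(143,92)),('w8',(190,170),3.4,(-34,-90,42),(369,101))]
s=least_squares(res,G);print(s.x);print(res(s.x).reshape(-1,2).round(2))
json.dump(list(s.x),open('G.json','w'))
E
python3 fit2.py; python3 -c "
from h import *
f=lambda c,o,s,z: w2g(ray('w8',*((np.array(c)+.5)/s-.5+np.array(o)),z))[0].round(1)
print('mark',f((487,307),(150,0),3.2,.041),'leaf ends',f((485,72),(150,0),3.2,.039),f((483,478),(150,0),3.2,.039),'ptr',f((369,101),(190,170),3.4,.042),'lever end',f((62,275),(190,170),3.4,.092), f((75,282),(190,170),3.4,.092),'post',f((148,107),(190,170),3.4,.098),f((152,285),(190,170),3.4,.098),f((205,283),(190,170),3.4,.098))"
```

```text
[ 0.56191329 -0.04113966 -0.11109903]
[[-0.87 -0.37]
 [ 0.74  0.26]
 [-0.28 -0.19]
 [-0.1   0.2 ]
 [ 0.51  0.44]
 [ 0.55 -0.16]
 [-0.43  0.13]]
[ 0.56201553 -0.04110445 -0.11139307]
[[-0.77 -0.45]
 [ 0.85  0.24]
 [-0.15 -0.21]
 [-0.06  0.19]
 [ 0.55  0.43]
 [ 0.6  -0.2 ]
 [-0.37  0.08]
 [ 0.52  0.43]
 [-0.65 -0.35]
 [-0.26  0.44]]
mark [-30.8  28.2  41. ] leaf ends [-32.3  99.2  39. ] [-31.3 -29.8  39. ] ptr [-33.7 -89.4  42. ] lever end [-134.4 -132.8   92. ] [-130.4 -135.3   92. ] post [-102.6  -74.6   98. ] [-104.5 -133.5   98. ] [ -87.7 -132.9   98. ]
```

Mark measured at gauge y ≈ 28 mm, so the leg travel is about 118 mm. Now I'll move above the head.

```bash
python3 -c "
from h import *
togo((-100,-109,130)) "
```

```text
at gauge [-49.3 -68.5 264.2] shift [ 40.3 134.3 -50.8] turn [-0.18 -0.52  0.26] F [ 0.  -4.6  2.5] w 60.2 t 6.3 Fg [ 0.5 -4.6  2.5]
```

Emit:
{"method": "drive_tool", "body": {"series": [[40,40,-51,-0.2,-0.5,0.3,66],[40,90,-51,-0.2,-0.5,0.3,66],[40,125,-51,-0.2,-0.5,0.3,66],[40,134,-51,-0.2,-0.5,0.3,66],[40,134,-51,-0.2,-0.5,0.3,66]]}}

```text
clock: 6.8
tcp_pos: [0.4495, -0.1371, 0.1294]
orientation: [-1.156, 1.294, -1.287]
contact_force: [0.1, 0.1, 0.3]
grip_width: 0.0659
```

```bash
python3 -c "
from h import *
togo((-100,-109,58));snap('wrist','w9');snap('side','s9'); crop('s9',250,120,400,230,5)"
```

```text
at gauge [-101.2 -107.9  129.4] shift [ 1.2 71.3  1.5] turn [ 0.23  0.03 -0.12] F [0.1 0.1 0.3] w 65.9 t 6.8 Fg [0.1 0.2 0.3]
```

View pics/w9.png

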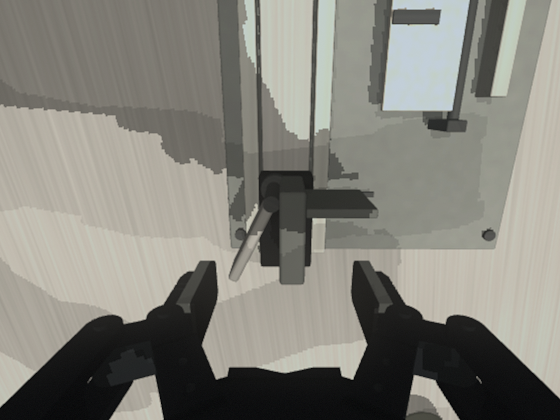

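View pics/s9_c250_120.png

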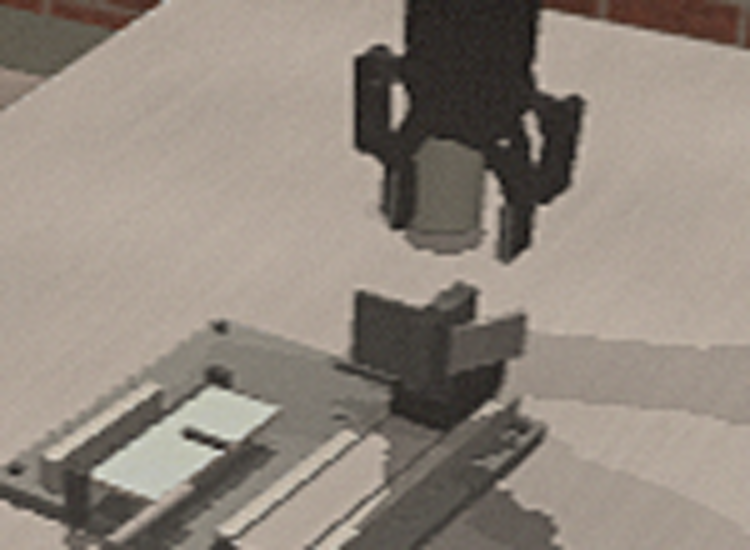

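Emit:
{"method": "drive_tool", "body": {"series": [[1,30,1.5,0.2,0,-0.1,70],[1,55,1.5,0.2,0,-0.1,70],[1,68,1.5,0.2,0,-0.1,70],[1,71,1.5,0.2,0,-0.1,70],[1,71,1.5,0.2,0,-0.1,70]]}}

```text
clock: 7.4
tcp_pos: [0.4555, -0.1381, 0.0623]
orientation: [-1.15, 1.283, -1.294]
contact_force: [-0.2, -0.3, 0.8]
grip_width: 0.0702
```

```bash
python3 -c "
from h import *
togo((-100,-101,58));snap('wrist','w10');snap('side','s10'); crop('s10',250,120,400,230,5)"
```

```text
at gauge [ -95.1 -108.2   62.3] shift [-7.2  4.2 -4.9] turn [-0.46  0.1   0.05] F [-0.2 -0.3  0.8] w 70.2 t 7.4 Fg [-0.2 -0.3  0.8]
```

View pics/w10.png

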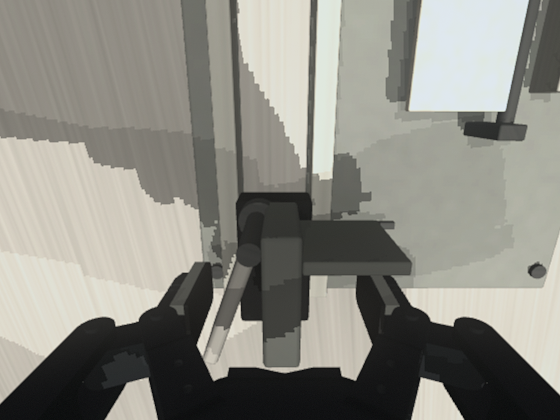

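View pics/s10_c250_120.png

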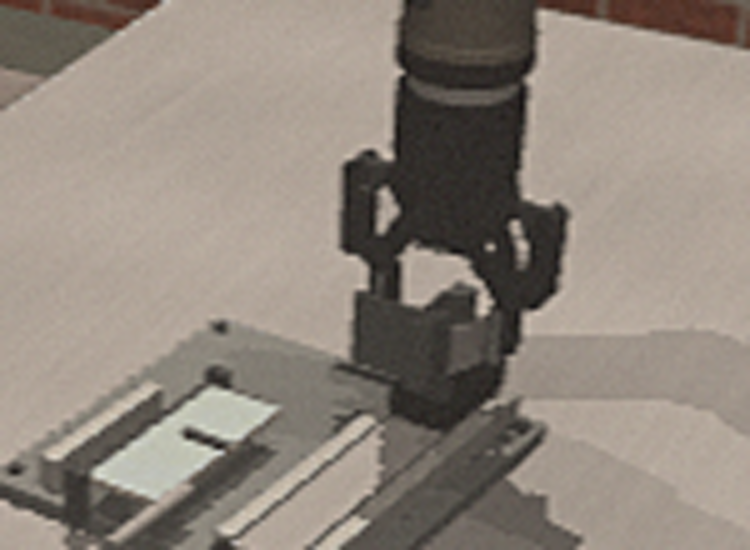

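Emit:
{"method": "drive_tool", "body": {"series": [[-1,3,-5,-0.4,0,0,70],[-2,4,-5,-0.4,0,0,70],[-7,4,-5,-0.4,0,0,70],[-12,4,-5,-0.4,0,0,70]]}}

```text
clock: 7.9
tcp_pos: [0.451, -0.1265, 0.058]
orientation: [-1.156, 1.29, -1.292]
contact_force: [-0.4, -5.0, 0.1]
grip_width: 0.0696
```

```bash
python3 -c "
from h import *
togo((-100,17,58));snap('wrist','w11')"
```

```text
at gauge [-100.9  -97.2   58. ] shift [-114.2   -0.2    0.8] turn [-0.   -0.01  0.12] F [-0.4 -5.   0.1] w 69.6 t 7.9 Fg [ 0.2 -5.   0.1]
```

View pics/w11.png

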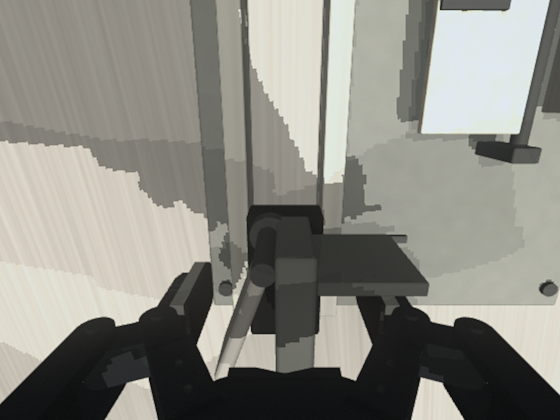

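Contact at the flange (−5 N), with the lever clear of the left finger. I'll push.

Emit:
{"method": "drive_tool", "body": {"series": [[-15,0,0.8,0,0,0,70],[-35,0,0.8,0,0,0,70],[-55,0,0.8,0,0,0,70],[-72,0,0.8,0,0,0,70],[-85,0,0.8,0,0,0,70]]}}

```text
clock: 8.45
tcp_pos: [0.4608, -0.0414, 0.0579]
orientation: [-1.158, 1.29, -1.293]
contact_force: [-1.0, -6.5, 3.3]
grip_width: 0.0701
```

```bash
python3 -c "
from h import *
togo((-100,17,58))"
```

```text
at gauge [-100.6  -11.6   57.9] shift [-28.6  -0.2   0.6] turn [0.05 0.   0.18] F [-1.  -6.5  3.3] w 70.1 t 8.45 Fg [-0.3 -6.6  3.3]
```

Emit:
{"method": "drive_tool", "body": {"series": [[-10,0,0.6,0,0,0,70],[-18,0,0.6,0,0,0,70],[-24,0,0.6,0,0,0,70],[-27,0,0.6,0,0,0,70],[-27,0,0.6,0,0,0,70]]}}

```text
clock: 8.95
tcp_pos: [0.4638, -0.0151, 0.0579]
orientation: [-1.159, 1.291, -1.293]
contact_force: [-2.0, -3.9, 2.8]
grip_width: 0.0695
```

```bash
python3 -c "
from h import *
togo((-100,17,58));snap('wrist','w12');snap('side','s12');snap('top','t12'); crop('w12',270,180,470,330,4);crop('s12',200,150,350,260,5);crop('t12',245,160,355,255,7)
togo((-100,17,58))"
```

```text
at gauge [-100.5   14.9   57.9] shift [-2.1 -0.1  0.5] turn [ 0.12 -0.02  0.26] F [-2.  -3.9  2.8] w 69.5 t 8.95 Fg [-1.5 -4.1  2.8]
at gauge [-100.5   14.7   57.8] shift [-2.3 -0.2  0.5] turn [ 0.11 -0.04  0.25] F [-2.6 -4.1  3.4] w 69.9 t 9.1 Fg [-2.2 -4.4  3.4]
```

View pics/w12.png

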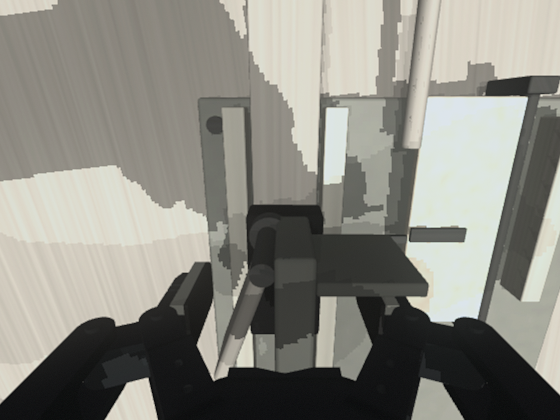

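View pics/w12_c270_180.png

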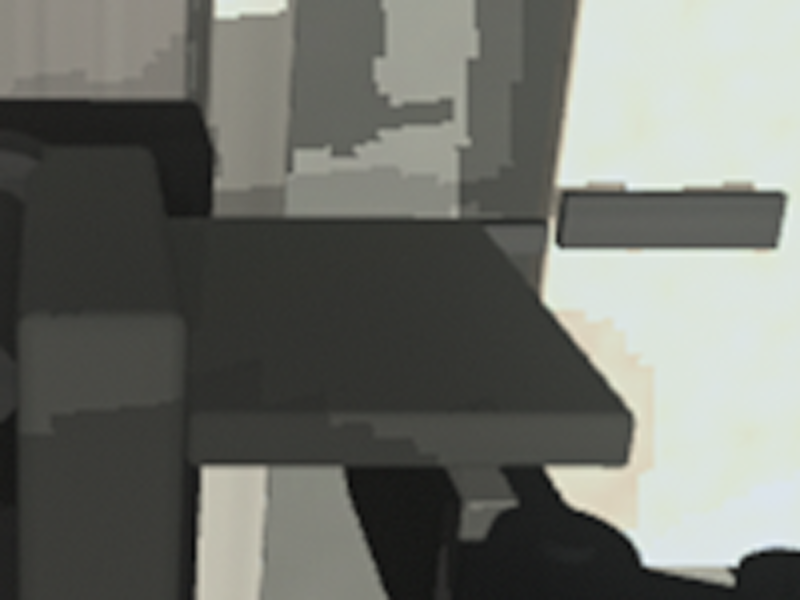

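View pics/s12_c200_150.png

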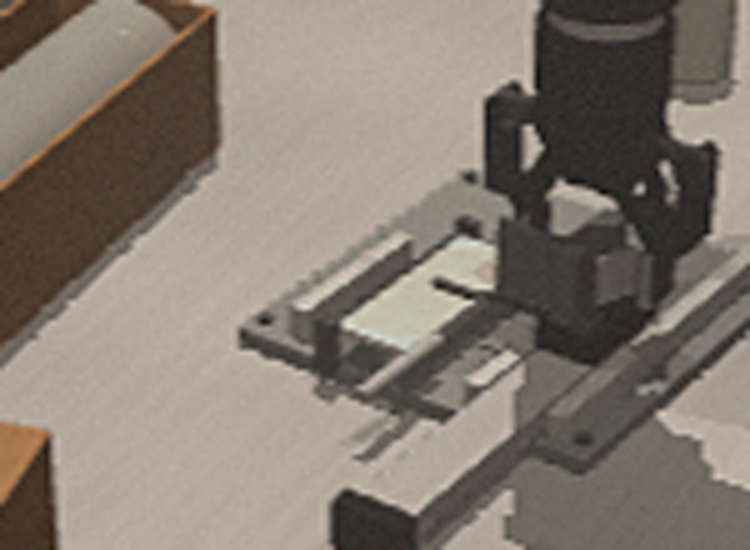

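View pics/t12_c245_160.png

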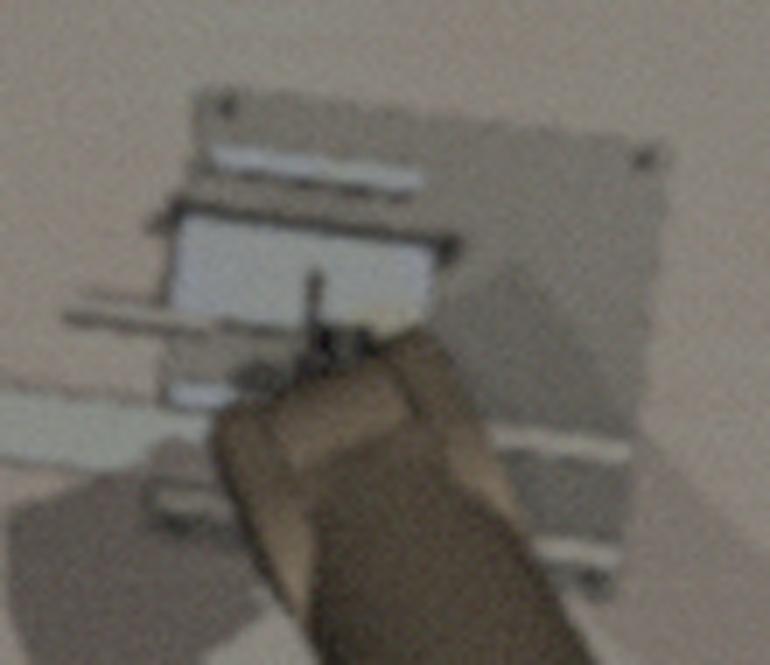

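```bash
python3 -c "
from h import *
crop('w12',370,215,450,270,10)
f=lambda c,z: w2g(ray('w12',*c,z))[0].round(1)
for i,yy in enumerate((20,24,28,32)): print(yy,proj('w12',g2w((-34,yy,42)))[0].round(1),proj('w12',g2w((-34,yy,46)))[0].round(1),proj('w12',g2w((-30,yy,41)))[0].round(1))"
```

```text
20 [404.3 248.6] [407.  251.8] [410.8 247.8]
24 [405.1 242. ] [407.9 245.1] [411.7 241.3]
28 [406.  235.3] [408.8 238.3] [412.6 234.6]
32 [406.9 228.5] [409.7 231.3] [413.5 227.9]
```

View pics/w12_c370_215.png

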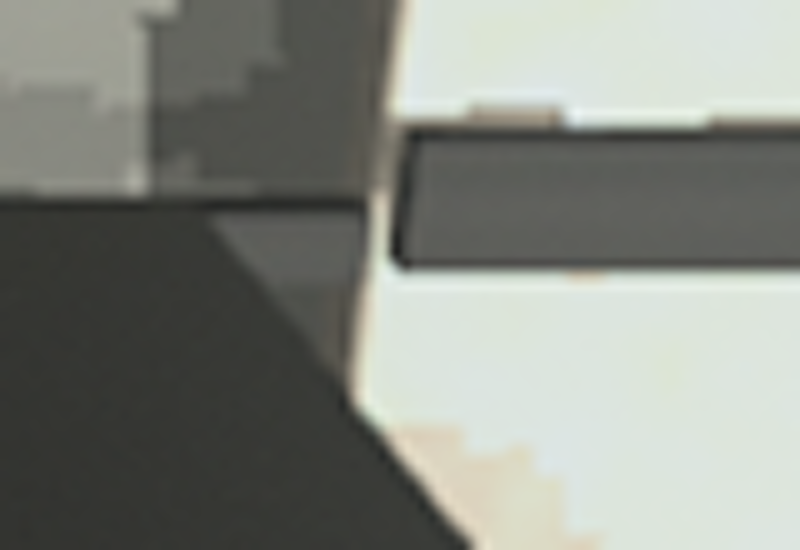

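Pointer centre at about row 239.4 (y≈25.6) and bar centre at about row 235 (y≈27.8), so it needs about 2.2 mm more.

Emit:
{"method": "drive_tool", "body": {"series": [[-2,0,0.5,0,0,0,70],[-3,0,0.5,0,0,0,70],[-3,0,0.5,0,0,0,70],[-3,0,0.5,0,0,0,70]]}}

```text
clock: 9.5
tcp_pos: [0.4641, -0.0133, 0.0578]
orientation: [-1.16, 1.292, -1.295]
contact_force: [-2.1, -5.2, 3.5]
grip_width: 0.0703
```

```bash
python3 -c "
from h import *
togo((-100,17,58));snap('wrist','w13');crop('w13',370,215,450,270,10);togo((-100,17,58))"
```

```text
at gauge [-100.4   16.8   57.8] shift [-0.2 -0.2  0.4] turn [ 0.17 -0.1   0.32] F [-2.1 -5.2  3.5] w 70.3 t 9.5 Fg [-1.5 -5.4  3.5]
at gauge [-100.4   16.8   57.8] shift [-0.2 -0.2  0.4] turn [ 0.17 -0.1   0.32] F [-3.3 -5.3  4.3] w 69.8 t 9.55 Fg [-2.7 -5.6  4.3]
```

View pics/w13_c370_215.png

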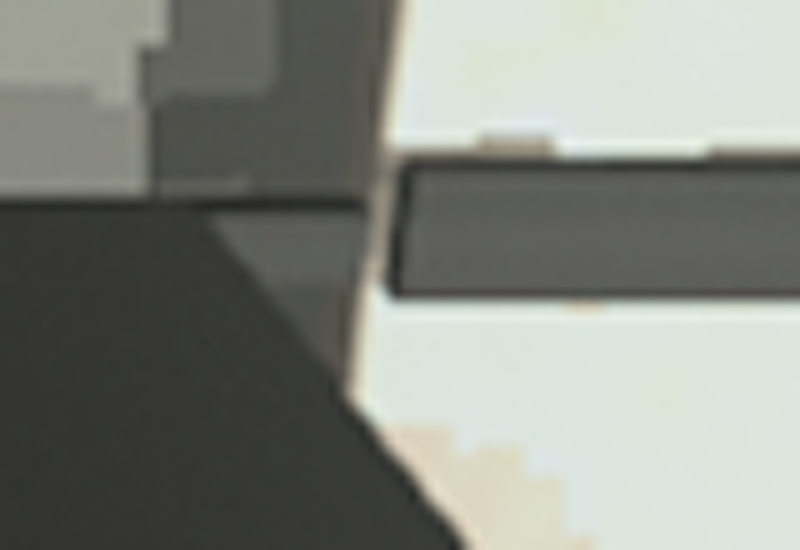

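```bash
python3 -c "
from h import *
a=[]
for n,x,y in (('w11',360,215),('w13',370,210),('w9',340,175),('w10',350,205)):
    f=load(n)['f'][y:y+30,x:x+60].astype(float)
    f=np.clip((f-20)*2.2,0,255).astype(np.uint8)
    a.append(cv2.resize(f,None,fx=6.6,fy=6.6,interpolation=cv2.INTER_NEAREST))
cv2.imwrite('pics/cmp.png',np.vstack([np.hstack(a[:2]),np.hstack(a[2:])]))
f=load('w13')['f']; print(f[232:248,398].tolist()); print(f[232:248,403].tolist()); print(f[225:248,420].tolist())"
```

```text
[[76, 81, 81], [78, 83, 82], [61, 66, 64], [42, 44, 43], [71, 74, 73], [88, 91, 91], [89, 92, 92], [90, 94, 94], [91, 95, 93], [90, 94, 93], [88, 92, 91], [82, 86, 85], [75, 81, 80], [73, 78, 76], [63, 67, 65], [55, 59, 57]]
[[78, 83, 81], [79, 84, 83], [64, 68, 67], [44, 45, 44], [72, 76, 73], [89, 93, 92], [89, 93, 91], [90, 95, 94], [91, 95, 93], [91, 95, 93], [90, 93, 93], [81, 87, 87], [75, 82, 84], [75, 82, 85], [75, 83, 85], [76, 84, 85]]
[[220, 229, 220], [224, 229, 221], [229, 232, 223], [191, 200, 194], [142, 159, 166], [110, 122, 126], [61, 65, 63], [81, 85, 83], [90, 95, 93], [86, 93, 91], [87, 93, 90], [89, 93, 91], [91, 95, 93], [93, 96, 95], [93, 97, 96], [91, 95, 94], [90, 94, 93], [90, 95, 93], [89, 93, 92], [83, 85, 85], [180, 192, 181], [224, 234, 225], [219, 230, 221]]
```

View pics/cmp.png

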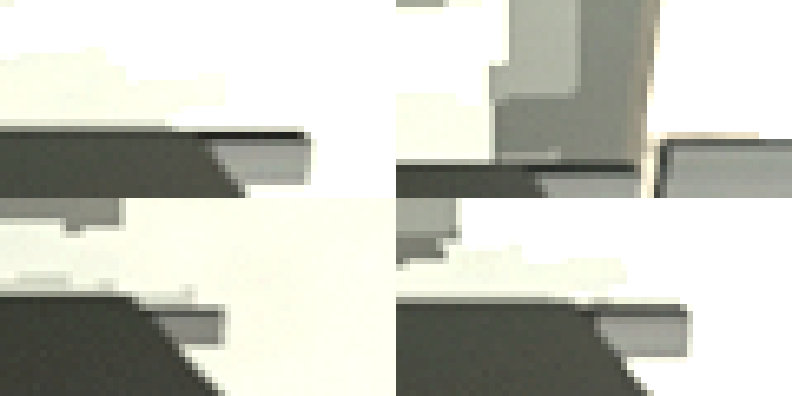

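```bash
python3 -c "
from h import *
f=lambda c,z: w2g(ray('w13',*c,z))[0].round(2)
print('bar edges',f((412,231.7),.041),f((412,244.3),.041),'ptr',f((402,235.7),.043),f((402,243),.043),f((402,235.7),.042),f((402,243),.042), 'side face bottom', f((402,234.2),.041),f((402,234.2),.039))
f=lambda c,z: w2g(ray('w10',*c,z))[0].round(2)
print('w10 ptr',f((394,205+112/6.6-.5),.042),f((394,205+155/6.6-.5),.042))"
```

```text
bar edges [-30.55  31.56  41.  ] [-29.61  24.    41.  ] ptr [-36.56  30.05  43.  ] [-36.07  25.71  43.  ] [-36.16  29.62  42.  ] [-35.66  25.26  42.  ] side face bottom [-35.86  30.09  41.  ] [-35.06  29.24  39.  ]
w10 ptr [-34.01 -88.7   42.  ] [-33.59 -92.6   42.  ]
```

Aligned: bar centre y≈27.8, pointer 27.4–27.9. Closing on the lever while holding.

Emit:
{"method": "drive_tool", "body": {"series": [[-0.9,0,0.4,0,0,0,55],[-0.9,0,0.4,0,0,0,40],[-0.9,0,0.4,0,0,0,30],[-0.9,0,0.4,0,0,0,20],[-0.9,0,0.4,0,0,0,20]], "squeeze": 50}}

```text
clock: 10.05
tcp_pos: [0.4645, -0.0132, 0.0588]
orientation: [-1.162, 1.291, -1.296]
contact_force: [-3.5, -6.4, 17.3]
grip_width: 0.0224
```

```bash
python3 -c "
from h import *
togo((-100,17,58));snap('wrist','w14');crop('w14',200,190,450,340,3.2);togo((-100,17,58))"
```

```text
at gauge [-100.    16.9   58.8] shift [-0.1  0.8  0. ] turn [ 0.17 -0.1   0.43] F [-3.5 -6.4 17.3] w 22.4 t 10.05 Fg [-2.8 -6.8 17.3]
at gauge [-100.    16.9   58.8] shift [-0.1  0.8  0. ] turn [ 0.17 -0.1   0.43] F [-5.  -5.3 17.7] w 22.6 t 10.1 Fg [-4.4 -5.8 17.7]
```

View pics/w14_c200_190.png

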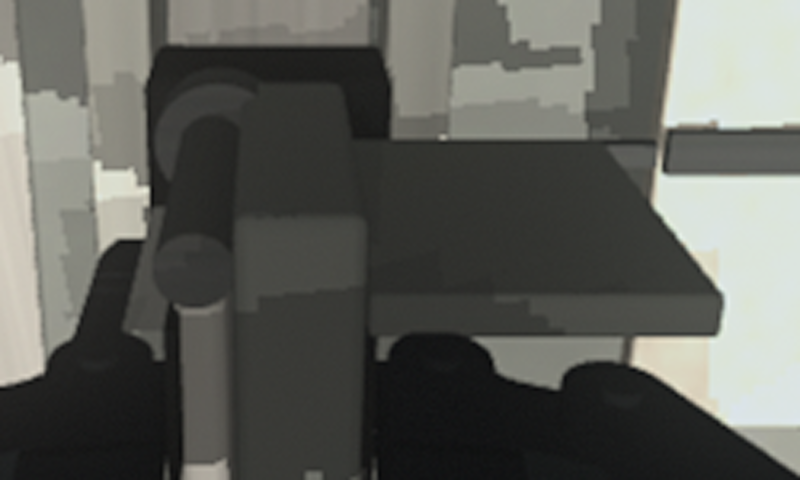

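Emit:
{"method": "drive_tool", "body": {"series": [[-0.9,0,0,0,0,0,15],[-0.9,0,0,0,0,0,15],[-0.9,0,0,0,0,0,15],[-0.9,0,0,0,0,0,15],[-0.9,0,0,0,0,0,15]], "squeeze": 80}}

```text
clock: 10.6
tcp_pos: [0.4646, -0.0132, 0.0589]
orientation: [-1.163, 1.291, -1.297]
contact_force: [0.5, -6.0, 5.0]
grip_width: 0.0219
```

```bash
python3 -c "
from h import *
togo((-100,17,58));snap('wrist','w15');crop('w15',200,205,280,420,2.5);crop('w15',370,215,450,270,10);snap('side','s15');crop('s15',250,150,370,240,6);togo((-100,17,58))"
```

```text
at gauge [-99.9  16.9  58.9] shift [-0.1  0.9 -0.1] turn [ 0.19 -0.1   0.51] F [ 0.5 -6.   5. ] w 21.9 t 10.6 Fg [ 1.2 -5.9  5. ]
at gauge [-99.8  16.9  59. ] shift [-0.1  1.  -0.2] turn [ 0.18 -0.1   0.51] F [ 0.5 -5.9  4.8] w 21.9 t 10.7 Fg [ 1.2 -5.8  4.8]
```

View pics/w15.png

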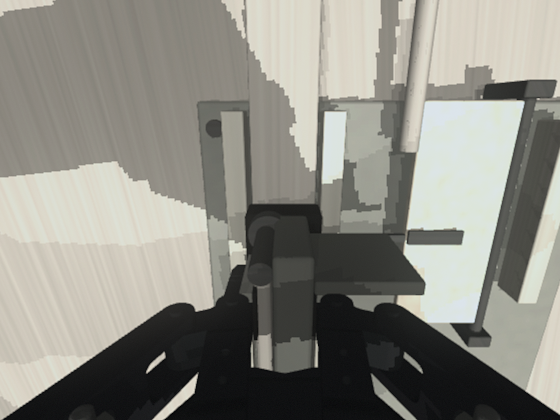

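View pics/w15_c370_215.png

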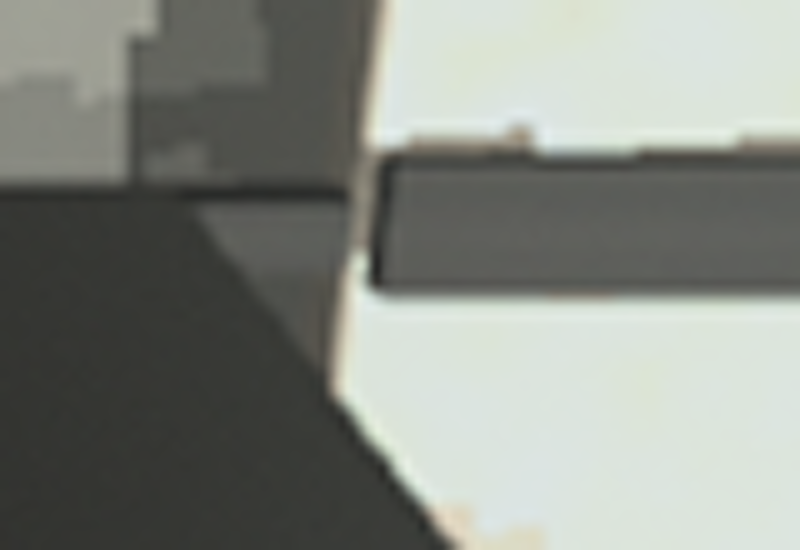

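View pics/s15_c250_150.png

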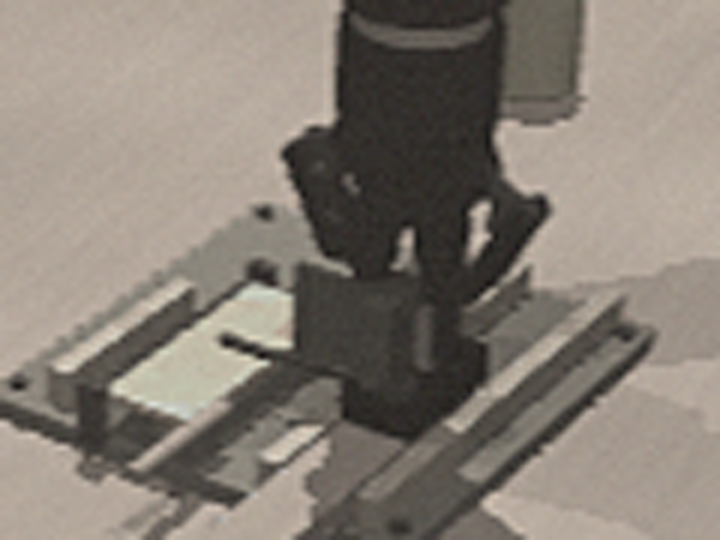

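```bash
python3 -c "
from h import *
L=27.9
for th in (0,.05,.1):
  out=[]
  for d in (15,25,35,45):
    # outer face, pin at (-108.5,L+8)
    c,s=np.cos(th),np.sin(th)
    for off in (3.5,):
      P=(-108.5-d*s-off*c, L+8-d*c+off*s, 92); out.append(proj('w15',g2w(P))[0].round(1).tolist())
  print(th,out)
print('post left',[proj('w15',g2w((-104,L+y,98)))[0].round(1).tolist() for y in (16,-10,-20,-30)],'post right',[proj('w15',g2w((-88,L+y,98)))[0].round(1).tolist() for y in (16,-10,-20,-30)])
f=lambda c,z: w2g(ray('w15',*c,z))[0].round(2)
print('bar',f((411,215+15.4),.041),f((411,215+29.2),.041),'ptr',f((400,215+19.5),.043),f((400,215+27.2),.043))
crop('w15',225,200,335,370,4.5) if 0 else cv2.imwrite('pics/lv.png',cv2.resize(np.clip(load('w15')['f'][240:375,225:335].astype(float)*2,0,255).astype(np.uint8),None,fx=4.4,fy=4.4,interpolation=cv2.INTER_CUBIC))"
```

```text
0 [[254.9, 303.3], [255.7, 323.7], [256.4, 343.0], [257.1, 361.5]]
0.05 [[253.1, 302.9], [252.7, 323.2], [252.3, 342.6], [252.0, 361.1]]
0.1 [[251.3, 302.4], [249.8, 322.7], [248.3, 342.0], [246.9, 360.5]]
post left [[273.2, 259.8], [274.1, 318.9], [274.4, 339.6], [274.7, 359.3]] post right [[316.6, 259.8], [314.6, 318.9], [313.9, 339.6], [313.3, 359.3]]
bar [-30.12  32.01  41.  ] [-29.07  23.67  41.  ] ptr [-36.69  30.43  43.  ] [-36.17  25.82  43.  ]
```

View pics/lv.png

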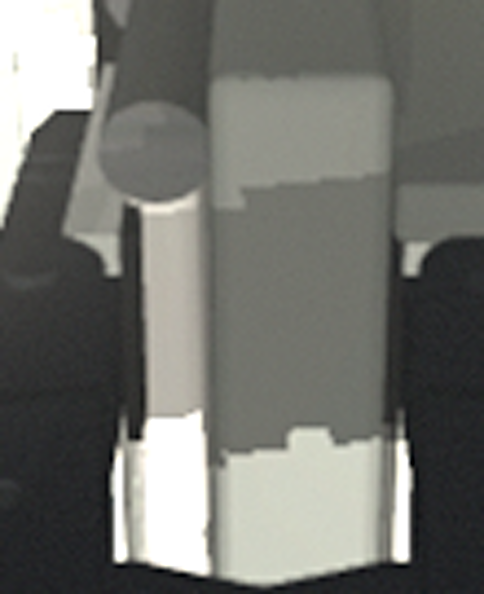

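The lever is parallel to the post (θ≈0). The pointer is at 28.1 against the bar at 27.8, and the pose is steady. Handing in.

```bash
python3 -c "
from h import *
togo((-100,17,58)); print(r.hand_in())"
```

```text
at gauge [-99.8  16.9  59. ] shift [-0.1  1.  -0.2] turn [ 0.18 -0.1   0.51] F [ 0.5 -5.9  4.8] w 21.9 t 10.7 Fg [ 1.2 -5.8  4.8]
the job is handed in; nothing more can be done
None
```

I flipped the size leaf over by its rod and pushed the leg out by its flange until the pointer stood on the newly exposed bar. While holding it there, I closed the gripper to shut the cam lever. I handed the job in at 10.7 s, still gripping and pushing.

**Last checks before hand-in:**
- **Leaf:** it lies flat on the -x side with its other face up.
- **Pointer:** it was at y ≈ 28.1 mm and the bar centre at ≈ 27.8 mm. That is within about 0.3 mm, which is close to what the pictures can resolve.
- **Lever:** its edge is parallel to the post, at about 0 rad.
- **Hold:** the position was steady, with about 6 N against the spring.

**Grip reading:** the gripper read 21.9 mm at 80 N, less than the nominal 24 mm of post and lever. It also read low on the 10 mm rod (8.6 mm), so I put this down to pad squeeze and a sensor offset.

The basket, carton and bottle were kept clear of, though I took no final picture to check them. The highest force I read was 31 N, from the pads pressing on the rod as the leaf came down.

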